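# Set a pump diffuser on the work post and hold the sprung extraction shutter half open

## Task

Pick up the cream pump diffuser and put it neck-up over the work post on the extraction box, lowering it in the gripper until it sits flat on the seat (do not drop it), then let go of it. Only after that, slide the sprung intake shutter open by its black handle to half of its travel and keep holding it there so that the part can be dusted off: finish while still holding the handle, as the spring shuts it when let go. Never open the shutter past three quarters, since full suction swallows loose hardware, and leave the other things on the bench where they are.

Things in the scene. Friction and masses are not known exactly. Their poses are not given: they have to be found in the camera images.
- box: Grey steel extraction box fixed to the bench, 250 (x) x 340 (y) x 90 mm high; place and yaw (within 0.25 rad) vary. Origin: centre of its underside; x away from the robot, y left, z up. On its top: left the upright steel work post, right the shuttered intake between two spring barrels (12 mm tubes along x, tops at 105 mm, at y = -153 and -17 mm). A duct leaves its far side.
- post_seat (a point): Centre of the top face of the work post's seat disc (80 mm diameter), 96 mm above the bench; at (0, 90, 96) mm in the box's frame. A seated diffuser has its origin here. The post is 34 mm in diameter and stands 62 mm above the seat, the last 12 mm a tapered nose (18 mm across at the tip).
- post_tip (a point): Tip of the work post, 62 mm straight above post_seat, 158 mm above the bench.
- diffuser: Cream plastic pump diffuser, 0.2 to 0.4 kg, lying neck-up on the bench left or right of the box: a round flange, 130 mm diameter, 12 mm thick (low ribs on it reach 19 mm), and a straight neck of 54 mm outer diameter up to 75 mm above the underside; a 40 mm bore goes right through. Origin: centre of the flange's underside; z up the neck. Grip the neck from above across its outside.
- intake (a point): Centre of the intake window in the box's top, 90 mm above the bench, at (53, -85, 90) mm in the box's frame. The window is 76 (x) x 96 (y) mm and is covered, when shut, by the flat aluminium shutter plate that slides in two low rails (tops 94 mm above the bench).
- shutter (a joint): Opening of the shutter in m: 0 shut (start), 0.080 wide open at its stop, 0.040 half travel. It opens along the box's -x axis, towards the robot. The spring pulls it shut with about 4.5 N when shut, rising 0.18 N per mm (about 12 N at half travel, 19 N wide open).
- handle (a point): Shutter handle, moves with it: upright black block, 12 mm thick (along box x, the sliding direction), 50 mm wide (y), 46 mm tall; at its foot a steel cross-bar (150 mm along y, 12 mm thick, 10 mm high) to the two spring rods. Point: centre of its underside, 94 mm above the bench, at (-4, -85, 94) mm in the box's frame when shut. Axes as the box's. Free space before and behind it for fingers.
- end_bell: Bystander: aluminium motor end bell, round, 120 mm diameter, 48 mm high, without a bore, lying on the other side of the box from the diffuser. Origin: centre of its underside.
- grease: Bystander: white jar with black cap, 70 mm diameter, 75 mm high, left at the back. Origin: centre of its underside.
- bearing_box: Bystander: small cardboard box, 62 x 62 x 30 mm, right at the back. Origin: centre of its underside.
There are look-alikes about, which are no part of the job. There is more than one size of the diffuser; the job needs the largest.

How it is judged:
On the way, in this order (a step that is already met when the one before it is completed fails the run):
1. the diffuser is lowered in the gripper, round the post, to within 12 mm of the seat, with the shutter shut (horizontal distance between diffuser and post_seat below 0.006 m and z of diffuser in the frame of post_seat below 0.012 m and contact force between the fingers and diffuser above 0.5 N and value of joint shutter below 0.006 m), for 0.05 s.
2. the diffuser sits flat on the seat, neck up, let go, with the shutter still shut (horizontal distance between diffuser and post_seat below 0.006 m and z of diffuser in the frame of post_seat below 0.004 m and angle between diffuser's own z axis and vertical below 0.06 rad and contact force between the fingers and diffuser below 0.3 N and value of joint shutter below 0.006 m), for 0.2 s.
At the end, for the whole second after the job is handed in: The fingers hold the shutter's handle against its spring (over 5 N of contact) with the shutter still at half travel, 40 mm within 7 mm, while the diffuser, untouched by the robot, sits neck-up and flat on the post's seat (within 4 mm in height, 6 mm sideways, 0.06 rad) (value of joint shutter between 0.033 and 0.047 m and velocity of joint shutter between -0.01 and 0.01 m/s and contact force between the fingers and shutter above 5 N and horizontal distance between diffuser and post_seat below 0.006 m and z of diffuser in the frame of post_seat below 0.004 m and angle between diffuser's own z axis and vertical below 0.06 rad and contact force between each of the arm, the fingers and diffuser below 0.3 N); the arm keeps its last pose, push and grip.
It fails at once if the shutter is opened past three quarters (60 mm) (value of joint shutter above 0.06 m).
It fails at once if another thing on the bench is displaced by more than 30 mm (distance of any of end_bell, grease, bearing_box from where it was at the start of the episode above 0.03 m).
It also fails if it takes over 64 s, if anything falls off the work surface, if the arm or the gripper's body presses on something with over 40 N, if the wrist force passes 120 N, or if a joint passes its speed limit or range.

## Robot

A 6-joint arm with a two-finger parallel gripper is mounted at the origin on the work surface. World frame = base frame: x ahead of the robot, y to its left, z up, the work surface at z = 0. Lengths are in m, angles in rad, forces in N, time in s.
With the tool pointing down it reaches from about 0.35 to 0.925 m from the base axis. Payload 6.4 kg.
Tool frame: the origin (TCP) lies at the centre of the arm's flange, where the gripper is bolted on; the fingertips stand 199 mm ahead of it and the grasp point (between the pads) lies 180 mm ahead of it; z points along the fingers, y is the line along which they close (so a half turn about z gives the same grasp; the last joint's range is limited). The gripper opens to 94 mm and grips with 3 to 60 N. Pads are 16 mm wide; open, the fingers measure 119 mm over their backs; the gripper's body (75 mm by 177 mm) begins 78 mm behind the grasp point.
Start: joints at [-1.497, 0.245, 1.558, -0, 1.339, -0.174], TCP at [0.159, -0.63, 0.405] pointing down, gripper open.
Joint ranges: [-3.13, 3.13], [-1.02, 2.26], [0.13, 2.54], [-0.95, 4.09], [0.21, 2.88], [-2.74, 2.74]. Speed limits (rad/s): [2.57, 2.57, 3.14, 3.14, 3.14, 3.14].

## Interface

Orientations are given as a unit quaternion [x, y, z, w].
In Python, from rig import * gives the robot as it stands.
- The arm moves only by the tool send_rows, never from a script. Its argument "moves" is a list of rows, each a list of 3 entries, a list of its own where there are three numbers: the shift along the tool's x, y, z in units of 40 mm (1.0 is 40 mm), then the turn, a rotation vector about the tool's x, y, z in units of 5 degrees (1.0 is 5 degrees), then the opening, from 0 (shut) to 1 (fully open). In form: [[[tx, ty, tz], [ax, ay, az], fingers], ...]. A call has 1 to 20 rows; each row shifts and turns the commanded pose from where the row before left it, along the tool's axes as they then stand; what a row does not reach is not made up. A row lasts 1/10 s, in which the tool goes at most 50 mm and 8.59 degrees, less where a joint would pass 70% of its speed; a pose out of reach is approached as far as the arm can. A call with a number of a shift or a turn outside -1 to 1 is refused whole. A call with a gripper value outside its range is refused whole. The fingers move at their own pace and stop on an object; the grip force is fixed at half the most. Time passes only in rows, so rows that do not move let the fingers close. It gives the time, the measured TCP pose, the force, the opening and the grip force at its end, in the units of the state.
- read_state(): the state, without advancing time (a new reading comes with each control period).
- grab_frame(name): name is "scene" or "top" or "wrist"; returns a dict with "image" (384x512x3 uint8, blue, green, red), "vertical_fov" (degrees; the focal length in pixels is half the picture's height over the tangent of half this angle, whatever the lens; pixels are square), "cx", "cy" (the principal point, pixels), "R" (3x3) and "t" (3): a world point X has camera coordinates R X + t. Camera axes: x right, y down, z forward; pixel columns grow to the right and rows downward; lengths in m; the calibration is good to about 2 mm. A picture is of the moment at which its call begins. There is no depth.
- sign_off(): hands the job in; it is judged then, once.
The state is a dict: "time": time; "q": joint angles; "dq": joint speeds; "tau": joint torques, N m; "tcp_pos": TCP position; "eef_rot": TCP orientation; "contact_force": force on the tool from outside, world axes, zero at the start; "wrist_torque": the same for the moment, N m; "grip_width": opening from 0.0 (shut) to 1.0 (fully open); "finger_force": force on a finger pad.
Only numpy, scipy, OpenCV 4.12 (cv2) and the standard library are available. Lean on these libraries where they do the work, as an engineer would, in place of code of your own. Each camera call takes 0.05 s, during which the arm holds its last target. There are 200 camera calls.

## Working session

There is one attempt and no reset: what is moved stays moved. The work goes in short steps, Python scripts to look and compute and a tool call to move; the robot and the scene stay as the last step left them, time stands still between calls to the robot, and variables do not carry over. Pictures are saved under pics/ and viewed, at most 11 in all, crops included, and the job is handed in when it is done.

Besides the shell and the picture viewer there is one more tool, called after "Request:" by a JSON object that holds its "method" and its "body", one argument or row to a line. send_rows: Moves the arm, as the interface text tells. Shifts and turns lie within -1 to 1; 1 stands for 40 mm of shift or 5 degrees of turn. Its arguments: {"type":"object","properties":{"moves":{"type":"array","items":{"type":"array"}}},"required":["moves"]}

```bash
ls; mkdir -p pics; cat > h.py <<'E'
import numpy as np, cv2, pickle
from rig import *
def grab(n,tag):
    f=grab_frame(n); cv2.imwrite(f'pics/{tag}.png',f['image']); pickle.dump(f,open(f'pics/{tag}.pkl','wb')); return f
def load(tag): return pickle.load(open(f'pics/{tag}.pkl','rb'))
def K(f):
    h,w=f['image'].shape[:2]; a=h/2/np.tan(np.radians(f['vertical_fov'])/2)
    return np.array([[a,0,f['cx']],[0,a,f['cy']],[0,0,1]])
def ray(f,u,v):
    R=np.array(f['R']);t=np.array(f['t']); return -R.T@t, R.T@np.linalg.inv(K(f))@np.array([u,v,1.])
def onz(f,u,v,z):
    c,d=ray(f,u,v); return c+d*(z-c[2])/d[2]
def proj(f,X):
    p=K(f)@(np.array(f['R'])@np.array(X)+np.array(f['t'])); return p[:2]/p[2]
E
python3 - <<'E'
from h import *
for n in ('scene','top','wrist'):
    f=grab(n,n+'0'); print(n,f['vertical_fov'],f['cx'],f['cy'],ray(f,256,192),{k for k in f})
a=[load(n+'0')['image'] for n in ('scene','top')]
cv2.imwrite('pics/top0b.png',cv2.resize(a[1],(800,600))); cv2.imwrite('pics/scene0b.png',cv2.resize(a[0],(800,600)))
print(read_state())
E
```

```text
pics
scene 46.919521017125035 252.945022672101 188.15004858766392 (array([1.37648961, 0.12197733, 1.17203447]), array([-0.64129705, -0.05081976, -0.76568848])) {'t', 'cy', 'vertical_fov', 'cx', 'R', 'image'}
top 55.53793806497443 252.91962452578863 197.10638939059376 (array([0.40799859, 0.03733877, 1.17143843]), array([ 0.09908627,  0.01237725, -0.99513627])) {'t', 'cy', 'vertical_fov', 'cx', 'R', 'image'}
wrist 68.93141201275043 259.96675929095557 191.0384884780054 (array([ 0.23236576, -0.61082068,  0.384315  ]), array([-0.26032929, -0.04902651, -0.96438477])) {'t', 'cy', 'vertical_fov', 'cx', 'R', 'image'}
{'time': 0.15, 'q': array([-1.49708867e+00,  2.45651620e-01,  1.55870330e+00,  2.62222709e-05,
        1.33873112e+00, -1.74082123e-01]), 'dq': array([ 1.86405195e-05, -1.32008301e-03, -1.88678045e-03,  6.92285956e-04,
        9.00012038e-04, -5.14131906e-04]), 'tau': array([-2.06644486e-04, -4.16263926e+01, -3.14983571e+01,  6.85230852e-02,
        3.16213095e-02, -8.26493169e-05]), 'tcp_pos': array([ 0.15942689, -0.62997503,  0.40381609]), 'eef_rot': array([ 9.92334938e-01,  1.23575133e-01,  5.01999940e-05, -7.45111126e-04]), 'contact_force': array([-0.09635971,  0.33834991,  0.37789501]), 'wrist_torque': array([-0.06582869,  0.03242887,  0.0039483 ]), 'finger_force': 0.0, 'grip_width': 0.9984903148317485}
```

View pics/top0b.png

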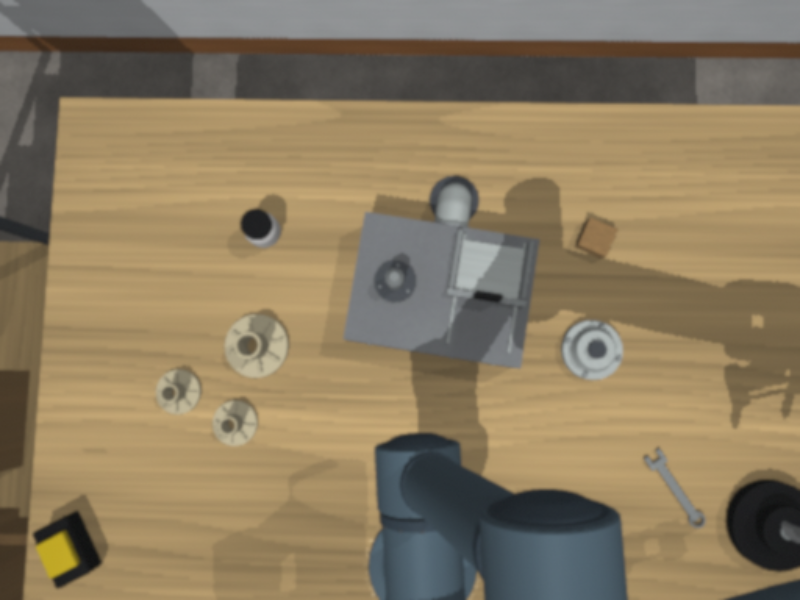

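View pics/scene0b.png

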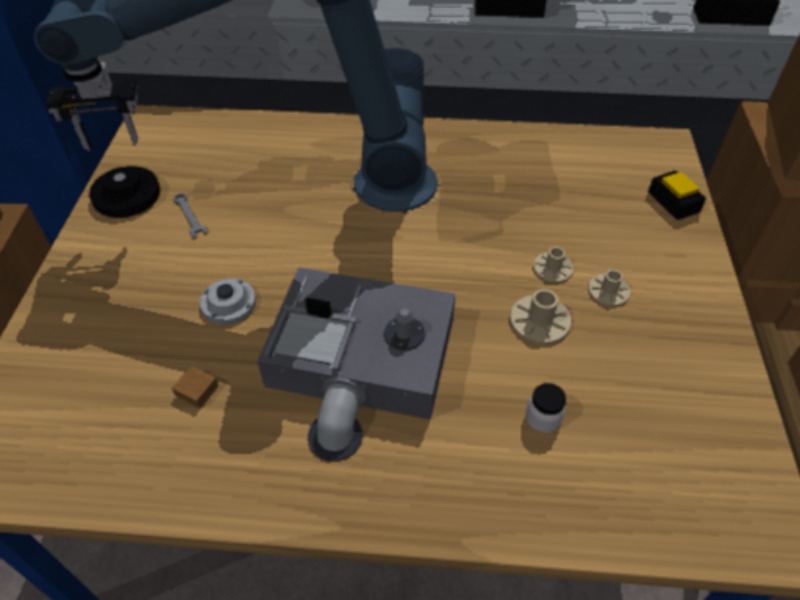

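The top view (800 px) shows the box at about (440,285), the post at (395,280) and the handle at (488,296). There are three cream flanged parts, at (256,345), (178,391) and (235,421). The one at (256,345) is clearly the largest, so it fits. I'll measure it and confirm in a crop.

```bash
cat > m.py <<'E'
from h import *
T=load('top0');S=load('scene0')
def cream(f):
    hsv=cv2.cvtColor(f['image'],cv2.COLOR_BGR2HSV); 
    return hsv
for n,f,pts in (('top',T,[(150,212),(172,232),(115,255),(140,200),(255,100)]),('scene',S,[(335,205),(357,210),(380,230),(349,195)])):
    h=cream(f)
    for p in pts: print(n,p,h[p[1],p[0]])
for u,v in ((256,345),(178,391),(235,421)): print(onz(T,u/1.5625,v/1.5625,0.019))
a=T['image'][190:300,80:200]; b=S['image'][140:250,310:430]
im=np.hstack([cv2.resize(x,None,fx=3.2,fy=3.2,interpolation=cv2.INTER_CUBIC) for x in (a,b)])
c=T['image'][125:245,215:355]; d=S['image'][160:270,160:300]
im2=np.hstack([cv2.resize(x,(400,340),interpolation=cv2.INTER_CUBIC) for x in (c,d)])
im=cv2.resize(im,(800,int(im.shape[0]*800/im.shape[1])))
im=np.vstack([im[:,:],im2])[:]; print(im.shape); cv2.imwrite('pics/crop.png',cv2.resize(im,(680,600)))
E
python3 m.py
```

```text
top (150, 212) [ 23  52 157]
top (172, 232) [ 23  52 196]
top (115, 255) [ 23  53 129]
top (140, 200) [ 19 102 183]
top (255, 100) [ 19 101 171]
scene (335, 205) [20 69 93]
scene (357, 210) [ 20  63 133]
scene (380, 230) [ 18 127 145]
scene (349, 195) [ 20  67 107]
[0.42572398 0.34197585 0.019     ]
[0.32992708 0.49645288 0.019     ]
[0.27273359 0.3780757  0.019     ]
(706, 800, 3)
```

View pics/crop.png

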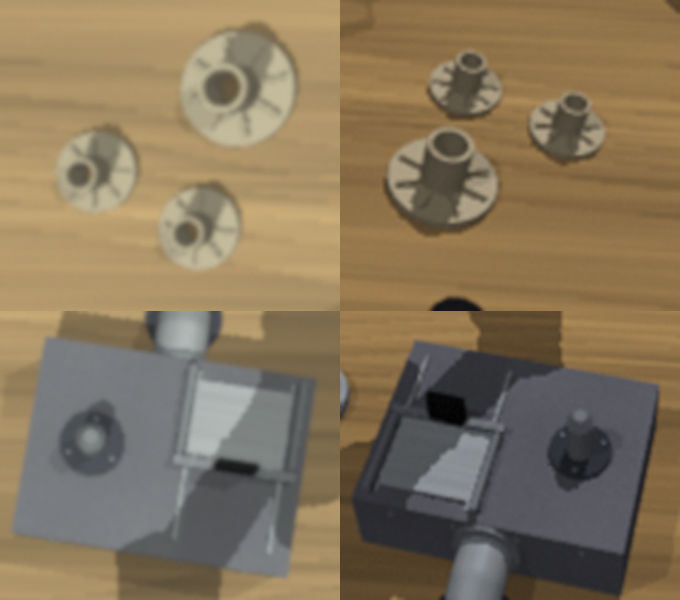

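The crop confirms it: the largest cream part is at top (164,221) in 512 px, well above the two small ones. The box, post and handle are clear in both views. Next I'll measure them.

```bash
cat > m2.py <<'E'
from h import *
from scipy.optimize import least_squares
T=load('top0');S=load('scene0')
def circ(P):
    r=least_squares(lambda p:np.hypot(P[:,0]-p[0],P[:,1]-p[1])-p[2],[*P.mean(0)[:2],.05],loss='soft_l1',f_scale=.002); return r.x,np.abs(r.fun).mean()
def blob(m,u,v):
    n,l,s,c=cv2.connectedComponentsWithStats(m.astype(np.uint8)); return max(cv2.findContours((l==l[v,u]).astype(np.uint8),cv2.RETR_EXTERNAL,cv2.CHAIN_APPROX_NONE)[0],key=len)[:,0]
# diffuser flange
m=cv2.cvtColor(T['image'],cv2.COLOR_BGR2HSV)[...,1]<78
c=blob(m,172,232); P=np.array([onz(T,*p,.012) for p in c]); print('diff top',circ(P))
m=(cv2.cvtColor(S['image'],cv2.COLOR_BGR2HSV)[...,1]<92)
c=blob(m,357,210); c=c[c[:,1]>200]; P=np.array([onz(S,*p,.010) for p in c]); print('diff scene',circ(P),len(c))
# box
for n,f,seed,k in (('top',T,(240,205),45),('scene',S,(270,200),41)):
    i=f['image'].astype(int); m=((i[...,0]-i[...,2])>-8).astype(np.uint8)
    m=cv2.morphologyEx(cv2.morphologyEx(m,cv2.MORPH_CLOSE,np.ones((9,9))),cv2.MORPH_OPEN,cv2.getStructuringElement(cv2.MORPH_ELLIPSE,(k,k)))
    c=blob(m,*seed); cv2.imwrite(f'pics/m_{n}.png',m*255)
    P=np.array([onz(f,*p,.09)[:2] for p in c]).astype(np.float32); r=cv2.minAreaRect(P); print(n,r)
E
python3 m2.py
python3 - <<'E'
import cv2,numpy as np
from h import *
T=load('top0');S=load('scene0')
a=cv2.resize(T['image'][125:245,215:355],None,fx=4,fy=4); b=cv2.resize(S['image'][160:270,160:300],None,fx=4,fy=4)
M=np.hstack([cv2.imread('pics/m_top.png')[125:245,215:355],cv2.imread('pics/m_scene.png')[160:280,160:300]])
cv2.imwrite('pics/ms.png',cv2.resize(M,(800,343)))
E
```

```text
diff top (array([0.42578158, 0.34422361, 0.06435255]), np.float64(0.0007788914826742754))
diff scene (array([0.43142481, 0.34704738, 0.0643024 ]), np.float64(0.0009866373812339737)) 56
top ((0.5459875464439392, -0.0281391441822052), (0.3352149724960327, 0.26287171244621277), 81.82506561279297)
scene ((0.5764507055282593, -0.02617974579334259), (0.34303727746009827, 0.31499120593070984), 81.73350524902344)
```

View pics/ms.png

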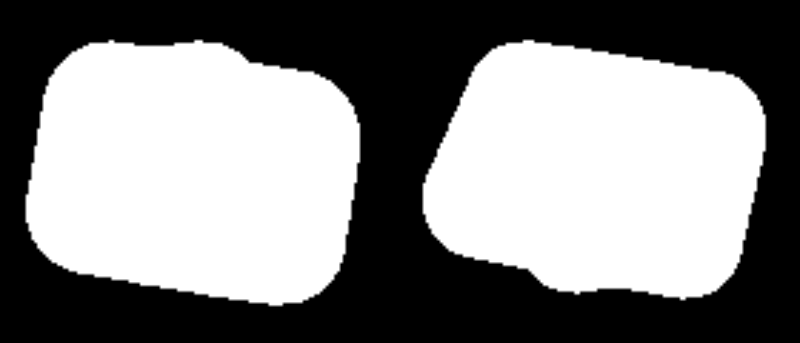

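The mask is clean at the corners and edges apart from the duct, and gives a yaw of about -8.2°. I'll fit the box's straight edges, triangulate the post tip, and plan the first move.

```bash
cat >> h.py <<'E'
def tri(a,b):
    (c1,d1),(c2,d2)=a,b; A=np.stack([d1,-d2],1); s=np.linalg.lstsq(A,c2-c1,rcond=None)[0]; p,q=c1+s[0]*d1,c2+s[1]*d2; return (p+q)/2,np.linalg.norm(p-q)
def rot(s=None):
    from scipy.spatial.transform import Rotation as Ro
    return Ro.from_quat((s or read_state())['eef_rot']).as_matrix()
def delta(target,s=None):
    s=s or read_state(); return rot(s).T@(np.array(target)-s['tcp_pos'])/0.04
E
python3 - <<'E'
from h import *
T=load('top0');S=load('scene0')
print('tip',tri(ray(T,252.9,177.7),ray(S,258.8,198.4)),onz(T,252.9,177.7,.158),onz(S,258.8,198.4,.158))
print('handle top',onz(T,312.6,189.4,.14))
i=T['image'].astype(int); m=((i[...,0]-i[...,2])>-8).astype(np.uint8)
m=cv2.morphologyEx(m,cv2.MORPH_CLOSE,np.ones((5,5)))
m=cv2.morphologyEx(m,cv2.MORPH_OPEN,np.ones((9,9)))
c=max((x for x in cv2.findContours(m,cv2.RETR_EXTERNAL,cv2.CHAIN_APPROX_NONE)[0] if cv2.pointPolygonTest(x,(240,205),False)>0),key=len)[:,0]
P=np.array([onz(T,*p,.09)[:2] for p in c])
c0=np.array([.546,-.028])
for it in range(3):
  yaw=-.143 if it==0 else yaw
  x=np.array([np.cos(yaw),np.sin(yaw)]);y=np.array([-x[1],x[0]])
  L=np.c_[(P-c0)@x,(P-c0)@y]
  near=P[(abs(L[:,0]+.125)<.015)&(abs(L[:,1])<.14)]; 
  vx,vy,a,b=cv2.fitLine(near.astype(np.float32),cv2.DIST_HUBER,0,.01,.01).ravel()
  yaw=np.arctan2(vy,vx)+(np.pi/2 if vy<0 else -np.pi/2)
  lf=np.median(L[(abs(L[:,1]-.17)<.02)&(abs(L[:,0])<.09),1]);rt=np.median(L[(abs(L[:,1]+.17)<.02)&(abs(L[:,0])<.09),1]);n=np.median(L[(abs(L[:,0]+.125)<.015)&(abs(L[:,1])<.14),0])
  print(yaw,lf,rt,n,len(near)); c0=c0+x*(n+.125)+y*(lf+rt)/2
print(c0,'post',c0+.09*y,'handle',c0-.004*x-.085*y)
print(delta([.55,-.02,.43]),rot())
E
```

```text
tip (array([0.54918788, 0.06209009, 0.15525117]), np.float64(0.005257348252134653)) [0.5490163  0.05940988 0.158     ] [0.55118829 0.06486313 0.158     ]
handle top [ 0.52102422 -0.11017472  0.14      ]
-0.14377546 0.16610610251953242 -0.16613504889685943 -0.12950456860360096 93
-0.14377546 0.16610287671715268 -0.16616481054630458 -0.12496243786843693 93
-0.14377546 0.1661338436304311 -0.1661338436330262 -0.12499999999842609 93
[ 0.54157208 -0.02740839] post [0.55446734 0.061663  ] handle [ 0.5254345  -0.11095825]
[ 13.20629251 -12.38981878  -0.63268247] [[ 9.69458368e-01  2.45255919e-01 -8.45239974e-05]
 [ 2.45255769e-01 -9.69457263e-01  1.49120655e-03]
 [ 2.83784829e-04 -1.46639266e-03 -9.99998885e-01]]
```

Request:
{"method": "send_rows", "body": {
  "moves": [
    [[0,0,-0.1],[0,0,-0.96],1],
    [[0,0,-0.1],[0,0,-0.96],1],
    [[0,0,-0.1],[0,0,-0.96],1],
    [[0,0,-0.1],[0,0,-0.96],1],
    [[0,0,-0.1],[0,0,-0.96],1],
    [[0,0,-0.1],[0,0,-0.96],1],
    [[0,0,-0.1],[0,0,-0.96],1],
    [[0,0,-0.1],[0,0,-0.96],1],
    [[0,0,0],[0,0,-0.96],1],
    [[0,0,0],[0,0,-0.96],1],
    [[0,0,0],[0,0,-0.96],1],
    [[0,0,0],[0,0,-0.96],1],
    [[0,0,0],[0,0,-0.96],1],
    [[0,0,0],[0,0,-0.96],1]
  ]
}}

```text
time: 1.55
tcp_pos: [0.1594, -0.6301, 0.4362]
eef_rot: [0.757, 0.653, 0.0, -0.0]
contact_force: [-0.1, 0.3, -0.4]
grip_width: 1.0
finger_force: 0.0
```

Request:
{"method": "send_rows", "body": {
  "moves": [
    [[0.4,0.2,0],[0,0,0],1],
    [[0.92,0.4,0],[0,0,0],1],
    [[0.92,0.4,0],[0,0,0],1],
    [[0.92,0.4,0],[0,0,0],1],
    [[0.92,0.4,0],[0,0,0],1],
    [[0.92,0.4,0],[0,0,0],1],
    [[0.92,0.4,0],[0,0,0],1],
    [[0.92,0.4,0],[0,0,0],1],
    [[0.92,0.4,0],[0,0,0],1],
    [[0.92,0.4,0],[0,0,0],1],
    [[0.92,0.4,0],[0,0,0],1],
    [[0.92,0.4,0],[0,0,0],1],
    [[0.92,0.4,0],[0,0,0],1],
    [[0.92,0.4,0],[0,0,0],1],
    [[0.92,0.4,0],[0,0,0],1],
    [[0.92,0.4,0],[0,0,0],1],
    [[0.92,0.4,0],[0,0,0],1],
    [[0.92,0.4,0],[0,0,0],1],
    [[0.5,0.2,0],[0,0,0],1],
    [[0,0,0],[0,0,0],1]
  ]
}}

```text
time: 3.55
tcp_pos: [0.5438, -0.0171, 0.4362]
eef_rot: [0.757, 0.653, -0.0, -0.0]
contact_force: [-0.1, -0.7, 0.1]
grip_width: 0.995
finger_force: 0.0
```

```bash
python3 - <<'E'
from h import *
f=grab('wrist','w1'); print(ray(f,256,192),read_state()['tcp_pos'],proj(f,[.552,.061,.158]),proj(f,[.552,.061,.096]))
cv2.imwrite('pics/w1b.png',cv2.resize(f['image'],(800,600)))
E
```

```text
(array([0.55445795, 0.05828988, 0.41685027]), array([-0.05441912, -0.25806826, -0.96470319])) [ 0.54329074 -0.01823483  0.43619405] [257.37443194 113.04495491] [257.9883124  113.56714464]
```

View pics/w1b.png

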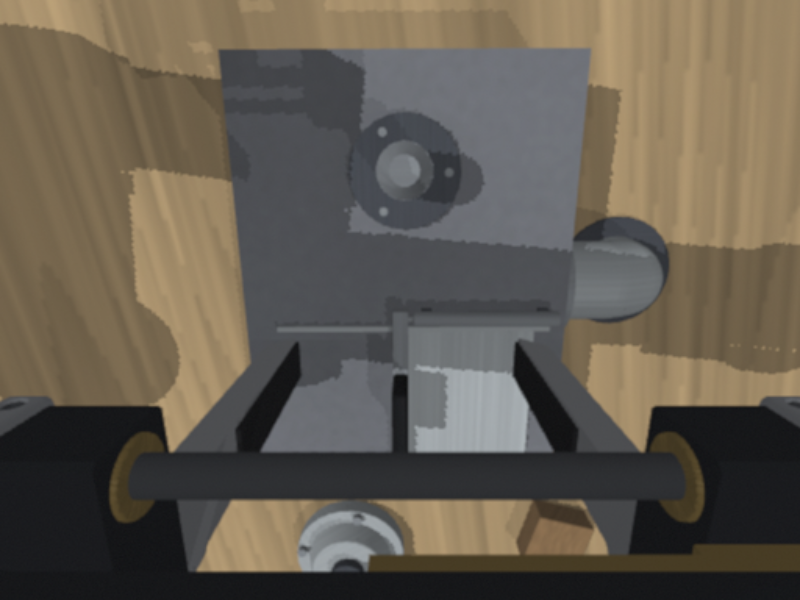

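The wrist view (800 px) shows the seat disc centred near (405,170), the bright post tip at (404,168), and the handle between the fingers at x≈400. I'll refine the post and handle from this.

```bash
python3 - <<'E'
from h import *
f=load('w1'); g=cv2.cvtColor(f['image'],cv2.COLOR_BGR2GRAY)
k=K(f)[0,0]; print('f',k, 'exp radii', k*.009/.259,k*.017/.271,k*.04/.321)
for lo,hi in ((9,14),(15,20),(33,38),):
    c=cv2.HoughCircles(cv2.GaussianBlur(g,(3,3),0)[60:160,200:320],cv2.HOUGH_GRADIENT_ALT,1,5,param1=60,param2=.3,minRadius=lo,maxRadius=hi+4)
    if c is None: print(lo,None); continue
    for u,v,r in c[0][:3]:
        z={9:.158,15:.146,33:.096}[lo]; print(lo,u+200,v+60,r,onz(f,u+200,v+60,z))
print('manual',onz(f,404/1.5625,168/1.5625,.158),onz(f,405.5/1.5625,170.5/1.5625,.096))
hx=lambda u,v:onz(f,u/1.5625,v/1.5625,.14)
print('handle top mid in x at +y end',hx(400,376), 'box corners',[onz(f,u/1.5625,v/1.5625,.09).round(4) for u,v in ((219,49),(590,48))])
E
```

```text
f 279.72025817350897 exp radii 9.720008971280233 17.547027265496872 34.856106937508905
9 280.0 114.0 15.439669 [0.57184505 0.05723736 0.158     ]
9 257.0 108.0 13.232057 [0.55231204 0.06531348 0.158     ]
9 238.0 136.0 14.969166 [0.53156272 0.04367362 0.158     ]
15 259.0 108.0 18.93396 [0.55404976 0.06536749 0.146     ]
15 291.0 114.0 17.683264 [0.58280625 0.05568774 0.146     ]
15 279.0 113.0 16.731558 [0.57184354 0.05821682 0.146     ]
33 257.0 109.0 37.74043 [0.55164082 0.06595175 0.096     ]
manual [0.55374179 0.06551486 0.158     ] [0.55436688 0.06542057 0.096     ]
handle top mid in x at +y end [ 0.5307092  -0.06942752  0.14      ] box corners [array([0.4419, 0.1614, 0.09  ]), array([0.6883, 0.1255, 0.09  ])]
```

Request:
{"method": "send_rows", "body": {
  "moves": [
    [[0.83,-0.53,0],[0,0,0],1],
    [[0.83,-0.53,0],[0,0,0],1],
    [[0.83,-0.53,0],[0,0,0],1],
    [[0.83,-0.53,0],[0,0,0],1],
    [[0.83,-0.53,0],[0,0,0],1],
    [[0.83,-0.53,0],[0,0,0],1],
    [[0.83,-0.53,0],[0,0,0],1],
    [[0.83,-0.53,0],[0,0,0],1],
    [[0,0,0],[0,0,0],1],
    [[0,0,0],[0,0,0],1]
  ]
}}

```text
time: 4.6
tcp_pos: [0.4151, 0.2683, 0.4366]
eef_rot: [0.758, 0.652, -0.0, 0.0]
contact_force: [-0.2, -1.2, -0.2]
grip_width: 1.0
finger_force: 0.0
```

```bash
python3 - <<'E'
from h import *
f=grab('wrist','w2'); print(read_state()['tcp_pos'],ray(f,256,192)[0],proj(f,[.426,.344,.012]))
from m2 import circ,blob
u,v=proj(f,[.426,.344,.012]).astype(int)
m=cv2.cvtColor(f['image'],cv2.COLOR_BGR2HSV)[...,1]<78
cv2.imwrite('pics/w2m.png',m*255)
for (a,b) in ((u-33,v),(u,v-33),(u,v+33),(u+33,v)):
    c=blob(m,a,b); P=np.array([onz(f,*p,.012) for p in c]); print(circ(P),len(c))
cv2.imwrite('pics/w2b.png',cv2.resize(f['image'],(800,600)))
E
```

```text
[0.41548019 0.26783712 0.43657463] [0.42604511 0.34361525 0.4171117 ] [260.19136037 115.15418099]
diff top (array([0.42578158, 0.34422361, 0.06435255]), np.float64(0.0007788914826742754))
diff scene (array([0.43142481, 0.34704738, 0.0643024 ]), np.float64(0.0009866373812339737)) 56
top ((0.5459875464439392, -0.0281391441822052), (0.3352149724960327, 0.26287171244621277), 81.82506561279297)
scene ((0.5764507055282593, -0.02617974579334259), (0.34303727746009827, 0.31499120593070984), 81.73350524902344)
(array([0.42628961, 0.34808058, 0.06464018]), np.float64(0.00032216226485316465)) 269
(array([0.42628961, 0.34808058, 0.06464018]), np.float64(0.00032216226485316465)) 269
(array([0.42628961, 0.34808058, 0.06464018]), np.float64(0.00032216226485316465)) 269
(array([0.42628961, 0.34808058, 0.06464018]), np.float64(0.00032216226485316465)) 269[ WARN:0@0.939] global loadsave.cpp:1063 imwrite_ Unsupported depth image for selected encoder is fallbacked to CV_8U.
```

View pics/w2b.png

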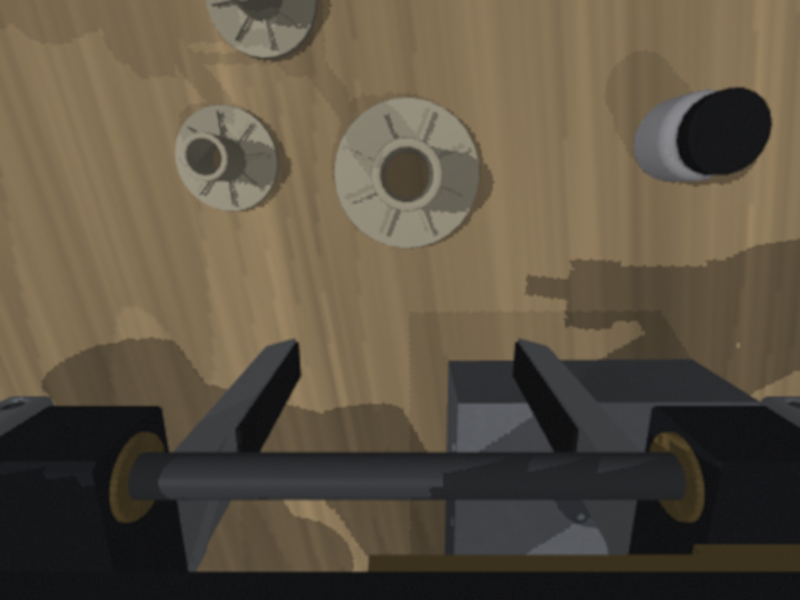

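The wrist view (800 px) has the large diffuser centred at (407,172) with the finger midline at x≈407, and a small one at (227,157). The relative vector from diffuser to post agrees between cameras, at about (0.128,-0.283). Going down to grasp.

Request:
{"method": "send_rows", "body": {
  "moves": [
    [[0.7,0,0],[0,0,0],1],
    [[0.7,-0.03,0],[0,0,0],1],
    [[0.6,0,0.3],[0,0,0],1],
    [[0,0,0.8],[0,0,0],1],
    [[0,0,0.8],[0,0,0],1],
    [[0,0,0.8],[0,0,0],1],
    [[0,0,0.8],[0,0,0],1],
    [[0,0,0.7],[0,0,0],1],
    [[0,0,0.5],[0,0,0],1],
    [[0,0,0.3],[0,0,0],1],
    [[0,0,0],[0,0,0],1],
    [[0,0,0],[0,0,0],1]
  ]
}}

```text
time: 5.85
tcp_pos: [0.4268, 0.3477, 0.2375]
eef_rot: [0.759, 0.652, 0.001, 0.0]
contact_force: [0.7, -0.2, 1.7]
grip_width: 1.004
finger_force: 0.0
```

Request:
{"method": "send_rows", "body": {
  "moves": [
    [[0,0,0],[0,0,0],0.3],
    [[0,0,0],[0,0,0],0.3],
    [[0,0,0],[0,0,0],0.3],
    [[0,0,0],[0,0,0],0.3],
    [[0,0,0],[0,0,0],0.3],
    [[0,0,0],[0,0,0],0.3],
    [[0,0,0],[0,0,0],0.3],
    [[0,0,0],[0,0,0],0.3]
  ]
}}

```text
time: 6.65
tcp_pos: [0.4261, 0.3482, 0.2368]
eef_rot: [0.758, 0.652, 0.0, 0.0]
contact_force: [0.3, -0.9, 0.4]
grip_width: 0.575
finger_force: 30.0
```

Request:
{"method": "send_rows", "body": {
  "moves": [
    [[0,0,-0.3],[0,0,0],0.3],
    [[0,0,-0.7],[0,0,0],0.3],
    [[0,0,-0.8],[0,0,0],0.3],
    [[0,0,-0.8],[0,0,0],0.3],
    [[0,0,-0.8],[0,0,0],0.3],
    [[0,0,-0.8],[0,0,0],0.3],
    [[0,0,-0.5],[0,0,0],0.3],
    [[0,0,-0.3],[0,0,0],0.3],
    [[-0.31,0.22,0],[0,0,0],0.3],
    [[-0.6,0.4,0],[0,0,0],0.3],
    [[-0.8,0.5,0],[0,0,0],0.3],
    [[-0.8,0.5,0],[0,0,0],0.3],
    [[-0.8,0.5,0],[0,0,0],0.3],
    [[-0.8,0.5,0],[0,0,0],0.3],
    [[-0.8,0.5,0],[0,0,0],0.3],
    [[-0.8,0.5,0],[0,0,0],0.3],
    [[-0.5,0.4,0],[0,0,0],0.3],
    [[-0.3,0.2,0],[0,0,0],0.3],
    [[0,0,0],[0,0,0],0.3],
    [[0,0,0],[0,0,0],0.3]
  ]
}}

```text
time: 8.65
tcp_pos: [0.5535, 0.0657, 0.4357]
eef_rot: [0.758, 0.652, -0.001, -0.001]
contact_force: [-0.1, 0.8, -2.6]
grip_width: 0.579
finger_force: 30.0
```

```bash
python3 - <<'E'
from h import *
s=[read_state()['tcp_pos']]
f=grab('wrist','w3');t=grab('scene','s3')
s.append(read_state()['tcp_pos']); print(s)
u,v=proj(t,[.554,.065,.18]).astype(int); print(u,v,proj(f,[.554,.065,.2]))
a=cv2.resize(t['image'][v-60:v+60,u-50:u+50],(500,600)); b=cv2.resize(f['image'][60:330,180:340],(300,506))
im=np.zeros((600,800,3),np.uint8); im[:,:500]=a; im[:506,500:]=b; cv2.imwrite('pics/c3.png',im)
E
```

```text
[array([0.55352949, 0.0657033 , 0.43572535]), array([0.55341473, 0.06641402, 0.43626591])]
258 194 [262.11283926 212.81925008]
```

View pics/c3.png

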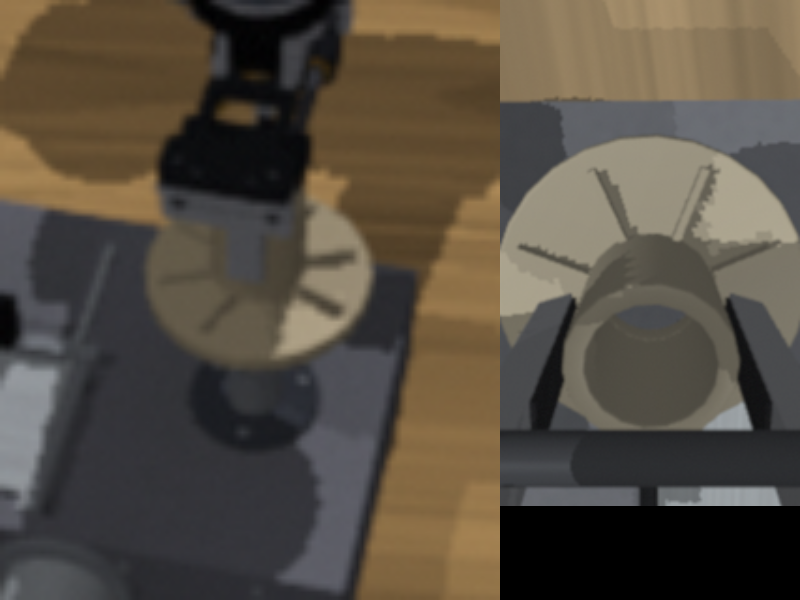

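Held flange in the scene crop is centred near (259,285), above the seat disc at (255,405). The bore in the wrist view is upright and empty. A quick numeric check of the offset follows.

```bash
python3 - <<'E'
from h import *
t=load('s3'); 
i=t['image']; hsv=cv2.cvtColor(i,cv2.COLOR_BGR2HSV)
m=((i[...,2].astype(int)-i[...,0])>12)&(hsv[...,1]<110); m[:180]=0;m[212:]=0;m[:,:225]=0;m[:,290:]=0
c=max(cv2.findContours(m.astype(np.uint8),0,cv2.CHAIN_APPROX_NONE)[0],key=len)[:,0]
from m2 import circ
c=c[(c[:,1]>190)]
P=np.array([onz(t,*p,.202) for p in c]); print(circ(P))
for u,v in ((191,400),(319,400),(255,450)): print(onz(t,208+u/5,134+v/5,.096))
E
```

```text
diff top (array([0.42578158, 0.34422361, 0.06435255]), np.float64(0.0007788914826742754))
diff scene (array([0.43142481, 0.34704738, 0.0643024 ]), np.float64(0.0009866373812339737)) 56
top ((0.5459875464439392, -0.0281391441822052), (0.3352149724960327, 0.26287171244621277), 81.82506561279297)
scene ((0.5764507055282593, -0.02617974579334259), (0.34303727746009827, 0.31499120593070984), 81.73350524902344)
(array([0.55418793, 0.06582656, 0.06279079]), np.float64(0.004700232822252056))
[0.56490722 0.02763248 0.096     ]
[0.5587986  0.10540693 0.096     ]
[0.59925152 0.06929826 0.096     ]
```

Request:
{"method": "send_rows", "body": {
  "moves": [
    [[0,0,0.3],[0,0,0],0.3],
    [[0,0,0.3],[0,0,0],0.3],
    [[0,0,0.3],[0,0,0],0.3],
    [[0,0,0.2],[0,0,0],0.3],
    [[0,0,0.1],[0,0,0],0.3],
    [[0,0,0.1],[0,0,0],0.3],
    [[0,0,0],[0,0,0],0.3],
    [[0,0,0],[0,0,0],0.3]
  ]
}}

```text
time: 9.55
tcp_pos: [0.5541, 0.0654, 0.385]
eef_rot: [0.758, 0.652, 0.0, 0.0]
contact_force: [-1.1, -0.4, -2.4]
grip_width: 0.579
finger_force: 30.0
```

```bash
python3 - <<'E'
from h import *
s=read_state(); print(s['tcp_pos'],s['contact_force'],s['wrist_torque'])
f=grab('wrist','w4')
im=cv2.resize(f['image'][130:290,200:330],(650,600*1),interpolation=cv2.INTER_CUBIC); im=cv2.convertScaleAbs(im,alpha=1.5,beta=10); cv2.imwrite('pics/c4.png',im)
E
```

```text
[0.55406705 0.06541836 0.3850487 ] [-1.08341156 -0.3824575  -2.39703299] [ 0.02582436 -0.06355509 -0.05275542]
```

View pics/c4.png

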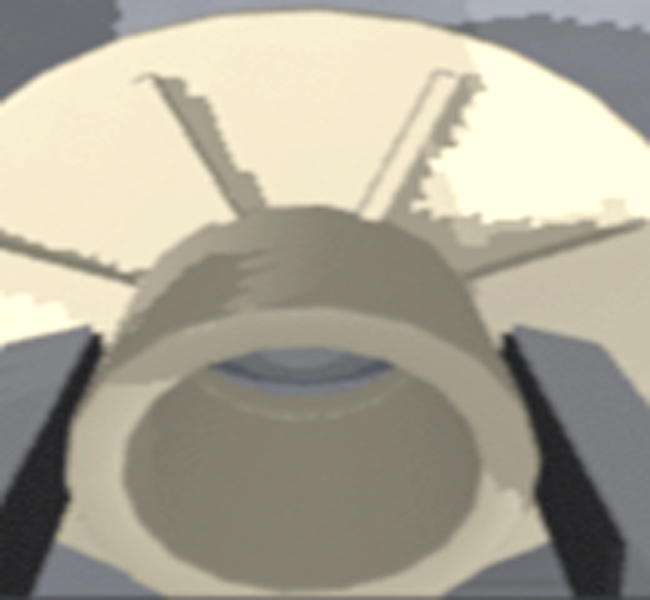

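The post tip shows in the bore, centred sideways (305 against 302), and there is no contact force. I'll lower in two steps and watch the force.

Request:
{"method": "send_rows", "body": {
  "moves": [
    [[0,0,0.15],[0,0,0],0.3],
    [[0,0,0.15],[0,0,0],0.3],
    [[0,0,0.15],[0,0,0],0.3],
    [[0,0,0.1],[0,0,0],0.3],
    [[0,0,0],[0,0,0],0.3]
  ]
}}

```text
time: 10.1
tcp_pos: [0.5537, 0.0655, 0.3615]
eef_rot: [0.758, 0.652, -0.001, -0.001]
contact_force: [-0.3, -0.3, -1.8]
grip_width: 0.574
finger_force: 30.0
```

No side force, so it is round the post. Lowering further.

Request:
{"method": "send_rows", "body": {
  "moves": [
    [[0,0,0.15],[0,0,0],0.3],
    [[0,0,0.15],[0,0,0],0.3],
    [[0,0,0.15],[0,0,0],0.3],
    [[0,0,0.1],[0,0,0],0.3],
    [[0,0,0.05],[0,0,0],0.3],
    [[0,0,0.05],[0,0,0],0.3],
    [[0,0,0],[0,0,0],0.3]
  ]
}}

```text
time: 10.8
tcp_pos: [0.5539, 0.0655, 0.3365]
eef_rot: [0.758, 0.652, -0.0, -0.0]
contact_force: [-0.2, 1.1, -1.8]
grip_width: 0.577
finger_force: 30.0
```

Request:
{"method": "send_rows", "body": {
  "moves": [
    [[0,0,0.03],[0,0,0],0.3],
    [[0,0,0.03],[0,0,0],0.3],
    [[0,0,0.03],[0,0,0],0.3],
    [[0,0,0],[0,0,0],0.3]
  ]
}}

```text
time: 11.2
tcp_pos: [0.5539, 0.0655, 0.3329]
eef_rot: [0.758, 0.652, -0.0, -0.0]
contact_force: [-0.7, 0.6, -1.8]
grip_width: 0.578
finger_force: 30.0
```

Request:
{"method": "send_rows", "body": {
  "moves": [
    [[0,0,0.02],[0,0,0],0.3],
    [[0,0,0.02],[0,0,0],0.3],
    [[0,0,0],[0,0,0],0.3]
  ]
}}

```text
time: 11.5
tcp_pos: [0.554, 0.0655, 0.3328]
eef_rot: [0.758, 0.652, -0.0, -0.0]
contact_force: [-4.9, 0.5, 6.1]
grip_width: 0.578
finger_force: 30.0
```

Contact with the seat (upward force rose about 8 N). Releasing.

Request:
{"method": "send_rows", "body": {
  "moves": [
    [[0,0,0],[0,0,0],1],
    [[0,0,0],[0,0,0],1],
    [[0,0,0],[0,0,0],1],
    [[0,0,0],[0,0,0],1],
    [[0,0,0],[0,0,0],1],
    [[0,0,0],[0,0,0],1],
    [[0,0,0],[0,0,0],1],
    [[0,0,0],[0,0,0],1]
  ]
}}

```text
time: 12.3
tcp_pos: [0.5539, 0.0654, 0.3314]
eef_rot: [0.758, 0.652, 0.0, 0.0]
contact_force: [-0.2, -0.1, -0.4]
grip_width: 0.999
finger_force: 0.0
```

Request:
{"method": "send_rows", "body": {
  "moves": [
    [[0,0,-0.3],[0,0,0],1],
    [[0,0,-0.6],[0,0,0],1],
    [[0,0,-0.8],[0,0,0],1],
    [[0,0,-0.6],[0,0,0],1],
    [[0,0,-0.2],[0,0,0],1],
    [[-0.4,0,0],[0,0,0],1],
    [[-0.7,0,0],[0,0,0],1],
    [[-0.6,0,0],[0,0,0],1],
    [[-0.2,0,0],[0,0,0],1],
    [[0,0,0],[0,0,0],1],
    [[0,0,0],[0,0,0],1]
  ]
}}

```text
time: 13.4
tcp_pos: [0.5424, -0.0096, 0.4307]
eef_rot: [0.758, 0.652, -0.0, -0.001]
contact_force: [-0.3, 0.2, -0.5]
grip_width: 0.998
finger_force: 0.0
```

```bash
sed -i '/^# diffuser flange/,$d' m2.py; python3 - <<'E'
from h import *
from m2 import circ,blob
f=grab('wrist','w5'); s=read_state(); print(s['tcp_pos'],s['contact_force'],delta([.5252,-.1075,.32]))
t=grab('scene','s5')
u,v=proj(f,[.554,.065,.108]).astype(int); hsv=cv2.cvtColor(f['image'],cv2.COLOR_BGR2HSV); i=f['image'].astype(int)
m=((i[...,2]-i[...,0])>10); m=m&(hsv[...,1]<78)
c=blob(m,u+38,v); P=np.array([onz(f,*p,.108) for p in c]); print(u,v,circ(P),len(c))
a=cv2.resize(f['image'],(512,384))
u,v=proj(t,[.554,.065,.11]).astype(int)
b=cv2.resize(t['image'][v-50:v+46,u-36:u+36],(288,384)); cv2.imwrite('pics/c5.png',np.hstack([a,b]))
E
```

```text
[ 0.54252231 -0.00924973  0.43093534] [ 0.06935204  0.078296   -0.32586269] [-2.49428575 -0.05948329  2.77261463]
261 116 (array([0.55317801, 0.06562324, 0.06392284]), np.float64(0.0002997954168942188)) 355
```

View pics/c5.png

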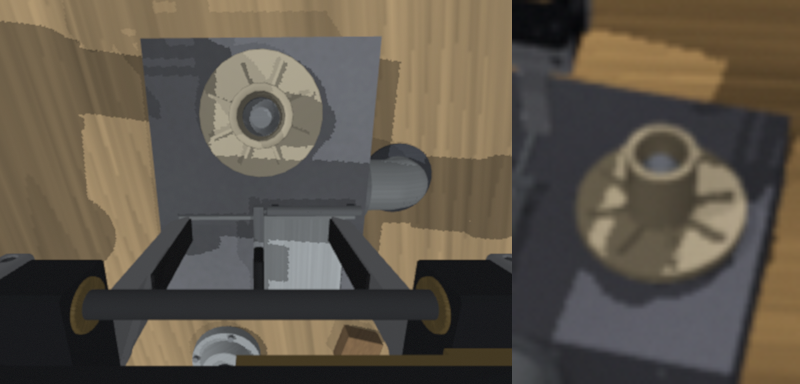

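The diffuser sits flat over the post, with its flange centre at (0.5532, 0.0656) against the post at (0.554, 0.065). Handle expected at (0.525, -0.1075). Moving over it and down.

Request:
{"method": "send_rows", "body": {
  "moves": [
    [[-0.4,0,0],[0,0,0],1],
    [[-0.7,-0.06,0],[0,0,0],1],
    [[-0.7,0,0],[0,0,0],1],
    [[-0.5,0,0],[0,0,0],1],
    [[-0.2,0,0.1],[0,0,0],1],
    [[0,0,0.5],[0,0,0],1],
    [[0,0,0.7],[0,0,0],1],
    [[0,0,0.7],[0,0,0],1],
    [[0,0,0.5],[0,0,0],1],
    [[0,0,0.3],[0,0,0],1],
    [[0,0,0],[0,0,0],1],
    [[0,0,0],[0,0,0],1]
  ]
}}

```text
time: 14.7
tcp_pos: [0.5256, -0.1079, 0.3201]
eef_rot: [0.758, 0.652, 0.0, 0.0]
contact_force: [0.0, -0.6, 0.0]
grip_width: 0.997
finger_force: 0.0
```

```bash
python3 - <<'E'
from h import *
s=read_state(); print(s['tcp_pos'],s['contact_force'],delta([.5249,-.1076,.306]))
f=grab('wrist','w6'); cv2.imwrite('pics/c6.png',f['image'][100:340,130:400].repeat(2,0).repeat(2,1))
E
```

```text
[ 0.52561091 -0.10791575  0.32011186] [ 0.01384449 -0.61647144  0.02378367] [ 0.00521038 -0.01907445  0.35277829]
```

View pics/c6.png

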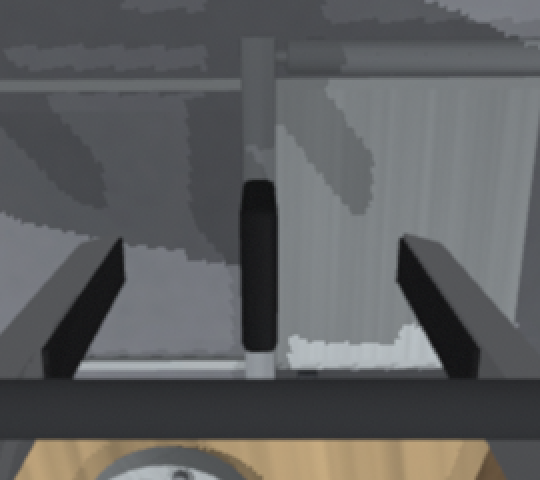

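The handle is at x≈259 between the fingers, whose midline is ≈262, so it is centred within about 1 mm. Lowering and gripping.

Request:
{"method": "send_rows", "body": {
  "moves": [
    [[0,-0.02,0.2],[0,0,0],1],
    [[0,0,0.15],[0,0,0],1],
    [[0,0,0],[0,0,0],1],
    [[0,0,0],[0,0,0],0],
    [[0,0,0],[0,0,0],0],
    [[0,0,0],[0,0,0],0],
    [[0,0,0],[0,0,0],0],
    [[0,0,0],[0,0,0],0],
    [[0,0,0],[0,0,0],0],
    [[0,0,0],[0,0,0],0],
    [[0,0,0],[0,0,0],0],
    [[0,0,0],[0,0,0],0],
    [[0,0,0],[0,0,0],0]
  ]
}}

```text
time: 16.05
tcp_pos: [0.5244, -0.1081, 0.3055]
eef_rot: [0.758, 0.652, -0.0, 0.0]
contact_force: [0.8, -0.8, -0.2]
grip_width: 0.181
finger_force: 0.0
```

```bash
python3 - <<'E'
from h import *
s=read_state(); print(s['tcp_pos'],rot().T@s['contact_force'],s['grip_width'],s['finger_force']); grab('top','t6')
E
```

```text
[ 0.52443144 -0.10808631  0.30547754] [-0.72368485  0.8721379   0.19842744] 0.1806688419079433 0.0
```

Request:
{"method": "send_rows", "body": {
  "moves": [
    [[0,0,0],[0,0,0],0],
    [[0,0,0],[0,0,0],0],
    [[0,0,0],[0,0,0],0],
    [[0,0,0],[0,0,0],0],
    [[0,0,0],[0,0,0],0]
  ]
}}

```text
time: 16.6
tcp_pos: [0.5247, -0.1081, 0.3055]
eef_rot: [0.758, 0.652, 0.0, 0.001]
contact_force: [5.5, -0.1, -3.4]
grip_width: 0.125
finger_force: 30.0
```

Gripped (12 mm), with about 5 N from the spring. Pulling open gently, 0.96 units in all.

Request:
{"method": "send_rows", "body": {
  "moves": [
    [[0,-0.06,0],[0,0,0],0],
    [[0,-0.12,0],[0,0,0],0],
    [[0,-0.12,0],[0,0,0],0],
    [[0,-0.12,0],[0,0,0],0],
    [[0,-0.12,0],[0,0,0],0],
    [[0,-0.12,0],[0,0,0],0],
    [[0,-0.12,0],[0,0,0],0],
    [[0,-0.12,0],[0,0,0],0],
    [[0,-0.06,0],[0,0,0],0],
    [[0,0,0],[0,0,0],0],
    [[0,0,0],[0,0,0],0],
    [[0,0,0],[0,0,0],0],
    [[0,0,0],[0,0,0],0]
  ]
}}

```text
time: 17.9
tcp_pos: [0.4871, -0.1026, 0.3055]
eef_rot: [0.758, 0.652, 0.001, 0.002]
contact_force: [10.8, -2.2, -7.6]
grip_width: 0.128
finger_force: 30.0
```

```bash
python3 - <<'E'
from h import *
s=read_state(); d=s['tcp_pos']-np.array([.5247,-.1081,.3055]); print(s['tcp_pos'],rot().T@s['contact_force'],rot().T@d,s['grip_width'],s['finger_force'])
w=grab('wrist','w7'); t=grab('top','t7'); a=load('w6')
im=np.hstack([cv2.resize(w['image'],(512,384)), cv2.resize(t['image'][125:245,230:320],(288,384))]); cv2.imwrite('pics/c7.png',im)
E
```

```text
[ 0.4871446  -0.10260783  0.30550011] [-0.52118314 10.93945371  7.66380328] [-0.00019725 -0.03795398 -0.00016914] 0.12848322477261265 30.008636713027954
```

View pics/c7.png

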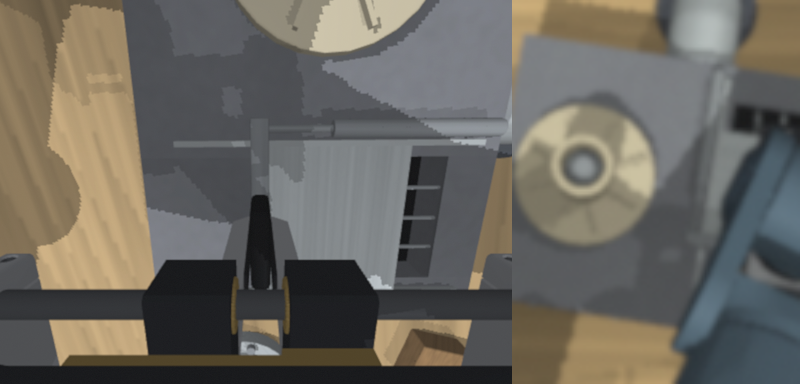

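The shutter is about half open: the grip has moved 38 mm, the spring is near 11 N, and the slotted window shows at (425,215). The diffuser is undisturbed. I'll add a 1.5 mm trim and settle.

Request:
{"method": "send_rows", "body": {
  "moves": [
    [[0,-0.04,0],[0,0,0],0],
    [[0,0,0],[0,0,0],0],
    [[0,0,0],[0,0,0],0],
    [[0,0,0],[0,0,0],0],
    [[0,0,0],[0,0,0],0],
    [[0,0,0],[0,0,0],0]
  ]
}}

```text
time: 18.6
tcp_pos: [0.4856, -0.1024, 0.3055]
eef_rot: [0.758, 0.652, 0.001, 0.002]
contact_force: [10.2, -2.3, -8.1]
grip_width: 0.127
finger_force: 30.0
```

```bash
python3 - <<'E'
from h import *
s=read_state(); d=s['tcp_pos']-np.array([.5247,-.1081,.3055]); print(rot().T@s['contact_force'],rot().T@d,s['grip_width'],s['finger_force'],abs(s['dq']).max())
print(sign_off())
E
```

```text
[-0.73848858 10.3512657   8.19308693] [-0.00020255 -0.03949947 -0.00020768] 0.12700690728095357 30.009208023548126 0.0021502731133045726
the job is handed in; nothing more can be done
None
```

I handed the job in at about 18.6 s: the large diffuser is seated flat and let go on the post, and the gripper is holding the shutter at about 39.5 mm by gripper travel; the sign-off call did not report a verdict.

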